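Lift the bowl with the full set of lug nuts and hold it level

ROBOT

A 6-joint arm with a two-finger parallel gripper is mounted at the origin on the work surface. World frame = base frame: x ahead of the robot, y to its left, z up, the work surface at z = 0. Lengths are in m, angles in rad, forces in N, time in s.
With the tool pointing down it reaches from about 0.225 to 0.725 m from the base axis. Payload 3.1 kg.
Tool frame: the origin (TCP) lies midway between the tips of the shut fingers; the grasp point (between the pads) lies 19 mm behind it; z points along the fingers, y is the direction in which the jaws open and shut (so a half turn about z gives the same grasp; the last joint's range is limited). The gripper opens to 85 mm and grips with 20 to 120 N. Pads are 22 mm wide; open, the fingers measure 114 mm over their backs; the gripper's body (76 mm by 85 mm) begins 54 mm behind the grasp point. The pads swing forward as they close: fully open they stand 13 mm farther back than shut.
Start: joints at [-1.318, 0.048, 0.099, 1.622, 0, 1.443], TCP at [0.195, -0.487, 0.231] pointing down, gripper open.
Joint ranges: [-2.91, 2.91], [-0.99, 1.94], [-1.21, 1.42], [-2.12, 2.29], [-1.49, 1.47], [-3.14, 3.14]. Speed limits (rad/s): [2.79, 2.79, 3.14, 3.14, 3.14, 3.14].

INTERFACE

Orientations are given as a rotation vector (axis times angle).
In Python, from cell import sensors, eyes, robot gives the robot as it stands.
- The arm moves only by the tool jog_arm, never from a script. Its argument "deltas" is a list of rows, each an object with "dp": the shift along the tool's x, y, z in mm, a list of three; "dr": the turn, a rotation vector about the tool's x, y, z in rad, a list of three. In form: [{"dp": [dx, dy, dz], "dr": [wx, wy, wz]}, ...]. A call has 1 to 5 rows; each row is the pose to reach, as a shift and turn from the pose commanded when the call began, along the tool's axes at that moment; what a row does not reach only later rows make up. A row lasts 1/8 s, in which the tool goes at most 62.5 mm and 10.7 degrees, less where a joint would pass 70% of its speed; a pose out of reach is approached as far as the arm can. A call with a gripper value outside its range is refused whole. "gripper" is the gripper command: -1 is fully open, 1 is shut, values between are in proportion, set as the call begins (left out, the last holds). The fingers move at their own pace and stop on an object; "squeeze" is the grip in N (left out, the last holds). Time passes only in rows, so rows that repeat a pose let the fingers close. It gives the time, the measured TCP pose, the force and the opening at its end, in the units of the state.
- sensors.read_state(): the state, without advancing time (a new reading comes with each control period).
- eyes.read_camera(name): name is "side" or "top" or "wrist"; returns a dict with "color" (480x640x3 uint8, blue, green, red), "intrinsics" (3x3 intrinsics, pixels), "eye" and "orientation" of the camera in the world. Camera axes: x right, y down, z forward; pixel columns grow to the right and rows downward; lengths in m; the calibration is good to about 2 mm. A picture is of the moment at which its call begins. There is no depth.
- robot.close_job(): hands the job in, once; it reports no verdict.
The state is a dict: "clock": time; "qpos": joint angles; "qvel": joint speeds; "tau": joint torques, N m; "ee_pos": TCP position; "ee_rot": TCP orientation; "force": force on the tool from outside, world axes, zero at the start; "moment": the same for the moment, N m; "finger_gap": finger opening in m.
Only numpy, scipy, OpenCV 4.12 (cv2) and the standard library are available. Lean on these libraries where they do the work, as an engineer would, in place of code of your own. Each camera call takes 0.05 s, during which the arm holds its last target. There are 200 camera calls.

TASK

One of the two parts bowls holds the full set of four lug nuts for a wheel, the other only two. Take the bowl with four nuts by its handle, raise it straight up about 15 cm above the shelf without tipping it or losing a nut, and leave everything else where it is. Keep it there steady and level for at least two seconds, and finish still holding it in the air.

Things in the scene. Friction and masses are not known exactly. Their poses are not given: they have to be found in the camera images.
- bowl_a: one of two like round open dark steel bowls, each on a rubber mat (160 mm wide, 3 thick); 120 mm across at the foot, 144 at the rim, 36 tall, wall 4, floor 5 mm; 0.25 to 0.5 kg. Holds four or two nuts. A fixed handle spans it: uprights at the rim on its +y and -y sides, crossbar along its y axis over the centre, top at 107 mm. Origin: centre of its underside, z up
- bowl_a_grip (a point): centre of the sleeve of bowl_a's handle, 98 mm above the bowl's underside, axes as the bowl's. The sleeve is the middle 50 mm of the crossbar (along y), 24 mm wide (x) and 18 mm tall, free on both x sides and underneath: from above, close the fingers along x
- bowl_b: one of two like round open dark steel bowls, each on a rubber mat (160 mm wide, 3 thick); 120 mm across at the foot, 144 at the rim, 36 tall, wall 4, floor 5 mm; 0.25 to 0.5 kg. Holds four or two nuts. A fixed handle spans it: uprights at the rim on its +y and -y sides, crossbar along its y axis over the centre, top at 107 mm. Origin: centre of its underside, z up
- bowl_b_grip (a point): centre of the sleeve of bowl_b's handle, 98 mm above the bowl's underside, axes as the bowl's. The sleeve is the middle 50 mm of the crossbar (along y), 24 mm wide (x) and 18 mm tall, free on both x sides and underneath: from above, close the fingers along x
- nut1: steel flanged lug nut, 29 mm across the flange, 21 mm hexagon, 27 mm tall, 45 g, lying loose, flange down, on a bowl's floor (no magnetic pull); which bowl it lies in is seen by position. Origin: centre of its flange's underside
- nut2: steel flanged lug nut, 29 mm across the flange, 21 mm hexagon, 27 mm tall, 45 g, lying loose, flange down, on a bowl's floor (no magnetic pull); which bowl it lies in is seen by position. Origin: centre of its flange's underside
- nut3: steel flanged lug nut, 29 mm across the flange, 21 mm hexagon, 27 mm tall, 45 g, lying loose, flange down, on a bowl's floor (no magnetic pull); which bowl it lies in is seen by position. Origin: centre of its flange's underside
- nut4: steel flanged lug nut, 29 mm across the flange, 21 mm hexagon, 27 mm tall, 45 g, lying loose, flange down, on a bowl's floor (no magnetic pull); which bowl it lies in is seen by position. Origin: centre of its flange's underside
- nut5: steel flanged lug nut, 29 mm across the flange, 21 mm hexagon, 27 mm tall, 45 g, lying loose, flange down, on a bowl's floor (no magnetic pull); which bowl it lies in is seen by position. Origin: centre of its flange's underside
- nut6: steel flanged lug nut, 29 mm across the flange, 21 mm hexagon, 27 mm tall, 45 g, lying loose, flange down, on a bowl's floor (no magnetic pull); which bowl it lies in is seen by position. Origin: centre of its flange's underside
- gauge: red tyre pressure gauge lying flat, 137 x 50 x 23 mm, bystander; origin near its middle on the underside
- jar: closed glass jar with a snap lid, 72 mm across, 88 mm tall, bystander; origin: centre of its underside
- clip: orange socket clip 130 x 24 x 10 mm with two sockets standing on it, 48 mm tall in all, bystander; origin: centre of its underside
- valve_tool: steel T-shaped valve stem tool lying flat, 105 x 60 x 11 mm, bystander; origin: underside, middle of the shank
- wrench: steel wrench lying flat to the left, bystander; origin: underside, near its middle
- tape: roll of black tape lying flat, 90 mm across, 19 mm tall, bystander; origin: centre of its underside

How it is judged:
By the outcome, as a careful person would: the job done as asked, in the order asked, and still so for the second after the job is handed in, while the arm keeps its last pose, push and grip.
It also fails if it takes over 42 s, if anything falls off the work surface, if the arm or the gripper's body presses on something with over 40 N, if the wrist force passes 120 N, or if a joint passes its speed limit or range.

## Working session

There is one attempt and no reset: what is moved stays moved. The work goes in short steps, Python scripts to look and compute and a tool call to move; the robot and the scene stay as the last step left them, time stands still between calls to the robot, and variables do not carry over. Pictures are saved under pics/ and viewed, about 8 in all and at most 12, crops included, and the job is handed in when it is done.

Besides the shell and the picture viewer there is one more tool, called after "Emit:" as name(argument=value, ...), one argument or row to a line, values as JSON. jog_arm: Moves the arm, as the interface text tells. Its arguments: {"type":"object","properties":{"deltas":{"type":"array"},"gripper":{"type":"number"},"squeeze":{"type":"number"}},"required":["deltas"]}

```bash
ls; mkdir -p pics; python3 - <<'E'
from cell import sensors, eyes
import cv2,pickle
for n in ("top","side"):
    c=eyes.read_camera(n); pickle.dump(c,open(n+".pkl","wb")); cv2.imwrite(f"pics/{n}0.png",c["color"]); print(n,c["intrinsics"],c["eye"],c["orientation"])
print(sensors.read_state())
E
```

```text
pics
top [[615.70138327   0.         322.40738598]
 [  0.         615.70138327 230.00594979]
 [  0.           0.           1.        ]] [ 0.26354119 -0.01496709  1.59249259] [-2.22064596  1.98840019 -0.21313728]
side [[554.74606749   0.         315.85951798]
 [  0.         554.74606749 236.44670868]
 [  0.           0.           1.        ]] [ 0.44969562 -0.98570025  0.90376174] [-2.25604448  0.17427495 -0.06164129]
{'clock': 0.1, 'qpos': array([-1.31780300e+00,  4.86962360e-02,  9.77512660e-02,  1.62201053e+00,
        1.00037225e-05,  1.44301321e+00]), 'qvel': array([ 0.00061844, -0.00126356,  0.00319373, -0.00085929,  0.00029408,
        0.00064399]), 'tau': array([ 2.25637821e-03, -3.39851832e+01,  3.20935714e+01,  1.58196478e-02,
       -1.00608665e-05, -6.88310209e-06]), 'ee_pos': array([ 0.19497096, -0.4868553 ,  0.23022243]), 'ee_rot': array([-3.08271010e+00, -5.94107432e-01,  1.96376142e-04]), 'force': array([0.17389474, 0.48287323, 0.01149056]), 'moment': array([0.01636129, 0.00442047, 0.06608078]), 'finger_gap': 0.0852481028849849}
```

View pics/top0.png

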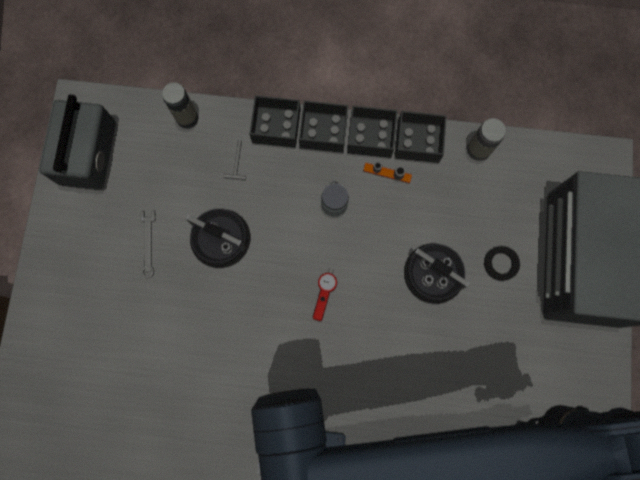

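View pics/side0.png

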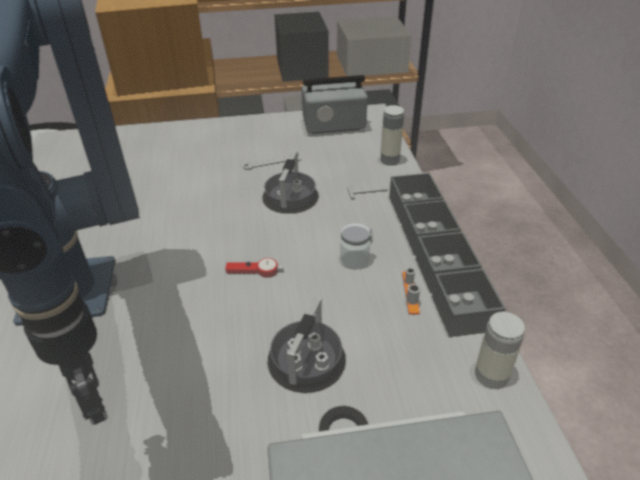

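Top view: left bowl near (220,238), right bowl near (435,272), which seems to hold the four nuts. I'll zoom in on both bowls and measure the right handle.

```bash
cat > h.py <<'E'
import numpy as np
from scipy.spatial.transform import Rotation as R
def ray(c,u,v,z):
    d=R.from_rotvec(c["orientation"]).as_matrix()@np.linalg.inv(c["intrinsics"])@[u,v,1]
    return c["eye"]+d*(z-c["eye"][2])/d[2]
def proj(c,p):
    q=c["intrinsics"]@R.from_rotvec(c["orientation"]).as_matrix().T@(np.array(p)-c["eye"]); return q[:2]/q[2]
E
python3 - <<'E'
import pickle,cv2,numpy as np
from h import *
t=pickle.load(open("top.pkl","rb"));s=pickle.load(open("side.pkl","rb"))
f=lambda c,u,v,w=80:cv2.convertScaleAbs(cv2.resize(c["color"][v-w//2:v+w//2,u-w//2:u+w//2],(300,300),interpolation=cv2.INTER_CUBIC),alpha=1.7)
cv2.imwrite("pics/z.png",np.vstack([np.hstack([f(t,220,238),f(t,435,272)]),np.hstack([f(s,290,185),f(s,307,348,100)])]))
for u,v in ((413,251),(467,286),(440,268)): print(ray(t,u,v,.108))
print(ray(t,435,272,.003))
E
```

```text
[ 0.54982898 -0.21228448  0.108     ]
[ 0.47850194 -0.34907191  0.108     ]
[ 0.51518508 -0.2809882   0.108     ]
[ 0.52105817 -0.28759418  0.003     ]
```

View pics/z.png

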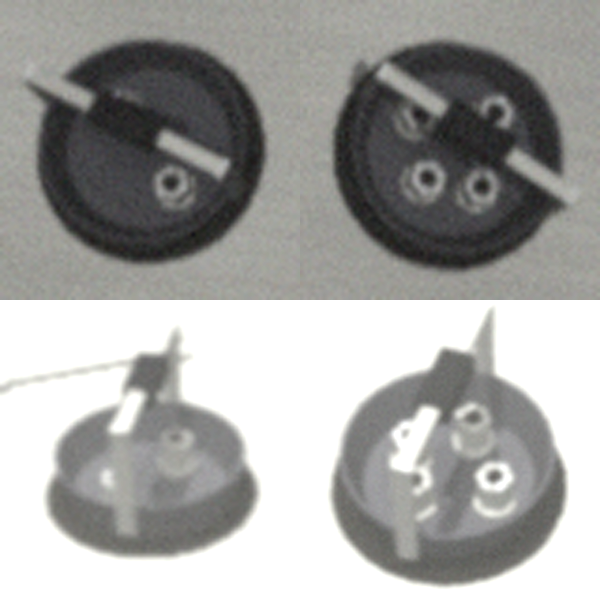

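```bash
cat >> h.py <<'E'
def plan(p,d,st,zt):
    # p sleeve centre xy, d crossbar dir; yaw so tool x is along +-d, tool z down; shift/turn in tool axes
    M=R.from_rotvec(st["ee_rot"]).as_matrix()
    d=np.append(d,0)/np.linalg.norm(d); d=d if d@M[:,0]>0 else -d
    T=np.c_[d,np.cross([0,0,-1],d),[0,0,-1]]
    return M.T@(np.array([p[0],p[1],zt])-st["ee_pos"])*1000, R.from_matrix(M.T@T).as_rotvec()
E
python3 - <<'E'
import pickle
from h import *
from cell import sensors
t=pickle.load(open("top.pkl","rb"))
a,b,m=[ray(t,*q,.11) for q in ((416.3,250.1),(468.3,285.3),(441.7,267.2))]
print(a,b,(a+b)/2,m,np.linalg.norm(a-b)); p=((a+b)/2+m)/2
st=sensors.read_state(); print(plan(p[:2],(a-b)[:2],st,.23), np.degrees(np.arctan2(*(a-b)[1::-1])), st["qpos"][5])
E
```

```text
[ 0.55256253 -0.219869    0.11      ] [ 0.48025484 -0.35164483  0.11      ] [ 0.51640868 -0.28575691  0.11      ] [ 0.51726216 -0.28460467  0.11      ] 0.15031058297419747
(array([373.76185192, -67.61094065,   0.47368925]), array([-0.00195706, -0.00101017, -0.68816169])) 61.24565911555854 1.4430132065044545
```

Right bowl shows four nuts (crop), left shows two. I'm moving above its handle.

Emit:
jog_arm(
  deltas=[
    {"dp": [30, -5, 0], "dr": [0, 0, 0]},
    {"dp": [75, -13, 0], "dr": [0, 0, 0]},
    {"dp": [125, -22, 0], "dr": [0, 0, 0]},
    {"dp": [175, -31, 0], "dr": [0, 0, 0]},
    {"dp": [220, -40, 0], "dr": [0, 0, 0]},
  ],
  gripper=-1,
  squeeze=60,
)

```text
clock: 0.72
ee_pos: [0.3857, -0.3672, 0.2307]
ee_rot: [-3.084, -0.595, 0.001]
force: [-1.4, -0.1, 0.4]
finger_gap: 0.0854
```

Emit:
jog_arm(
  deltas=[
    {"dp": [40, -8, 0], "dr": [0, 0, -0.15]},
    {"dp": [80, -15, 0], "dr": [0, 0, -0.3]},
    {"dp": [115, -22, 0], "dr": [0, 0, -0.45]},
    {"dp": [140, -26, 0], "dr": [0, 0, -0.6]},
    {"dp": [154, -28, 0], "dr": [0, 0, -0.688]},
  ],
)

```text
clock: 1.35
ee_pos: [0.5179, -0.284, 0.2303]
ee_rot: [-2.698, -1.606, 0.001]
force: [0.5, 0.8, 0.2]
finger_gap: 0.0852
```

Emit:
jog_arm(
  deltas=[
    {"dp": [0, 0, 0], "dr": [0, 0, 0]},
    {"dp": [0, 0, 0], "dr": [0, 0, 0]},
    {"dp": [0, 0, 0], "dr": [0, 0, 0]},
  ],
)

```text
clock: 1.72
ee_pos: [0.5164, -0.2857, 0.2313]
ee_rot: [-2.705, -1.598, 0.0]
force: [-0.2, 0.6, -0.6]
finger_gap: 0.0853
```

```bash
python3 - <<'E'
from cell import sensors, eyes
import cv2,pickle
from h import *
st=sensors.read_state()
c=eyes.read_camera("wrist"); pickle.dump((c,st),open("wr.pkl","wb")); cv2.imwrite("pics/w1.png",c["color"]); print(c["eye"],c["orientation"],c["intrinsics"][0],st["ee_pos"],st["ee_rot"],st["qpos"],st["clock"])
print(proj(c,[.5168,-.2852,.11]),plan((.5168,-.2852),(.0723,.1318),st,.23))
E
```

```text
[ 0.54917777 -0.2229238   0.37484739] [ 2.77280918 -0.71216938 -0.10458545] [346.62173733   0.         317.46727245] [ 0.51639292 -0.28574033  0.23128152] [-2.70482180e+00 -1.59762008e+00  4.66367981e-04] [-6.18897281e-01  2.21672669e-01  2.90862327e-01  1.64027434e+00
 -1.96731253e-04  1.45565377e+00] 1.725
[320.0203463  233.93463689] (array([0.66992289, 0.09607846, 1.28137924]), array([-0.00030921,  0.00016199, -0.00201893]))
```

View pics/w1.png

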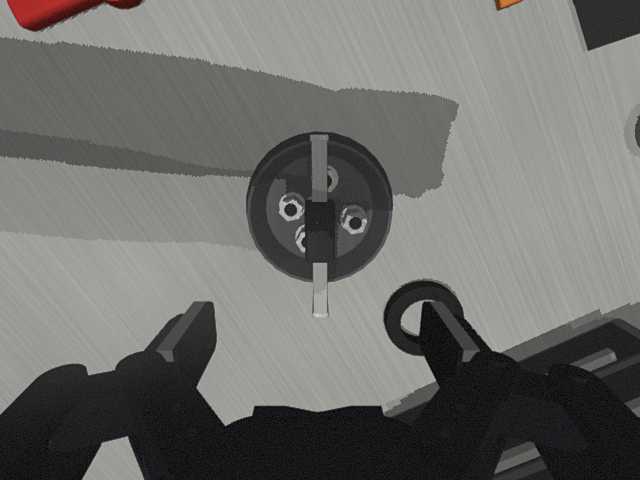

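Wrist view: four nuts in the bowl, with the sleeve centred at (320,232) against a predicted (320,234) and the bar aligned. I'll descend 150 mm.

Emit:
jog_arm(
  deltas=[
    {"dp": [0.5, 0, 15], "dr": [0, 0, 0]},
    {"dp": [1, 0, 35], "dr": [0, 0, 0]},
    {"dp": [1, 0, 60], "dr": [0, 0, 0]},
    {"dp": [1, 0, 80], "dr": [0, 0, 0]},
    {"dp": [1, 0, 100], "dr": [0, 0, 0]},
  ],
)

```text
clock: 2.4
ee_pos: [0.5167, -0.2841, 0.1293]
ee_rot: [-2.703, -1.599, 0.001]
force: [0.4, -0.6, 0.2]
finger_gap: 0.0854
```

Emit:
jog_arm(
  deltas=[
    {"dp": [0, 0, 15], "dr": [0, 0, 0]},
    {"dp": [0, 0, 30], "dr": [0, 0, 0]},
    {"dp": [0, 0, 42], "dr": [0, 0, 0]},
    {"dp": [0, 0, 50], "dr": [0, 0, 0]},
    {"dp": [0, 0, 50], "dr": [0, 0, 0]},
  ],
)

```text
clock: 3.02
ee_pos: [0.5172, -0.2841, 0.0806]
ee_rot: [-2.703, -1.599, 0.001]
force: [0.4, -0.4, 0.4]
finger_gap: 0.0854
```

```bash
python3 - <<'E'
from cell import sensors, eyes
import cv2
c=eyes.read_camera("wrist");cv2.imwrite("pics/w2.png",c["color"]); print(sensors.read_state()["ee_pos"])
E
```

```text
[ 0.51758495 -0.28442192  0.08134796]
```

View pics/w2.png

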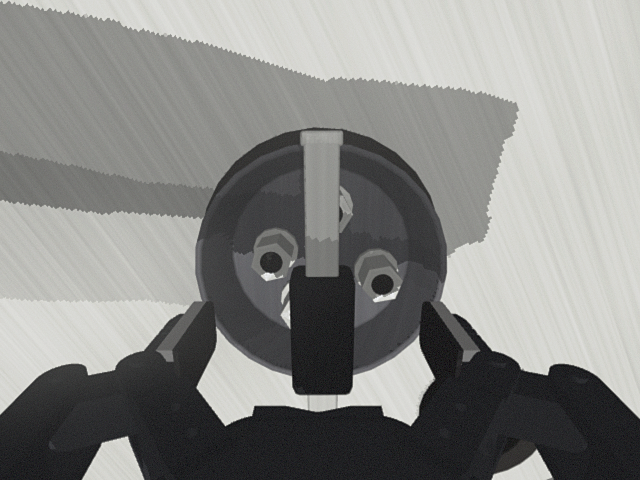

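Sleeve (292–353 px) sits between the pads (215, 422), roughly 1.5 mm off centre. Closing now.

Emit:
jog_arm(
  deltas=[
    {"dp": [0, 0, 0], "dr": [0, 0, 0]},
    {"dp": [0, 0, 0], "dr": [0, 0, 0]},
    {"dp": [0, 0, 0], "dr": [0, 0, 0]},
    {"dp": [0, 0, 0], "dr": [0, 0, 0]},
    {"dp": [0, 0, 0], "dr": [0, 0, 0]},
  ],
  gripper=1,
  squeeze=70,
)

```text
clock: 3.7
ee_pos: [0.5182, -0.2849, 0.0818]
ee_rot: [2.702, 1.599, 0.001]
force: [3.0, -1.7, 0.3]
finger_gap: 0.0231
```

Emit:
jog_arm(
  deltas=[
    {"dp": [0, 0, 0], "dr": [0, 0, 0]},
    {"dp": [0, 0, 0], "dr": [0, 0, 0]},
    {"dp": [0, 0, 0], "dr": [0, 0, 0]},
    {"dp": [0, 0, 0], "dr": [0, 0, 0]},
  ],
)

```text
clock: 4.2
ee_pos: [0.5182, -0.2849, 0.0818]
ee_rot: [2.702, 1.599, 0.001]
force: [3.2, -2.6, 2.4]
finger_gap: 0.0231
```

Gripped at a 23 mm gap. I'll lift slowly.

Emit:
jog_arm(
  deltas=[
    {"dp": [0, 0, -2], "dr": [0, 0, 0]},
    {"dp": [0, 0, -5], "dr": [0, 0, 0]},
    {"dp": [0, 0, -10], "dr": [0, 0, 0]},
    {"dp": [0, 0, -15], "dr": [0, 0, 0]},
    {"dp": [0, 0, -20], "dr": [0, 0, 0]},
  ],
)

```text
clock: 4.82
ee_pos: [0.5174, -0.2843, 0.1015]
ee_rot: [-2.703, -1.6, 0.0]
force: [0.7, -0.7, -6.1]
finger_gap: 0.0229
```

```bash
python3 - <<'E'
from cell import sensors, eyes
import cv2,numpy as np
c=eyes.read_camera("wrist")["color"];s=eyes.read_camera("side")["color"]
cv2.imwrite("pics/w3.png",np.hstack([cv2.resize(c,(480,360)),cv2.resize(s[260:420,220:360],(315,360))])); st=sensors.read_state();print(st["ee_pos"],st["force"],st["moment"])
E
```

```text
[ 0.51806216 -0.28474786  0.10243131] [ 0.55340061  0.2173839  -5.69091683] [-0.01765038 -0.00843679  0.04272461]
```

View pics/w3.png

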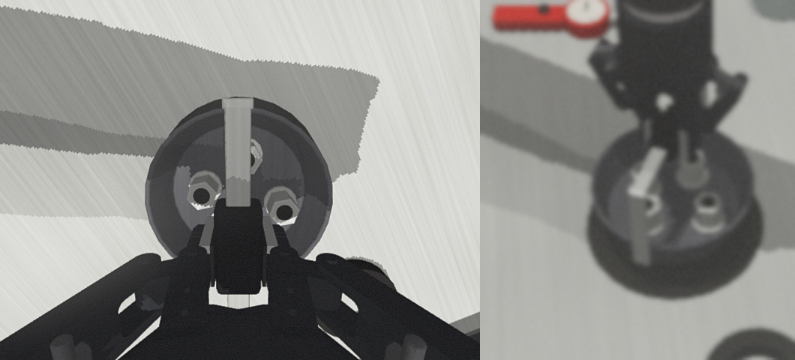

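The bowl hangs level, the nuts are still in it, and the load is 5.7 N. I'll raise it 130 mm more, then hold.

Emit:
jog_arm(
  deltas=[
    {"dp": [0, 0, -4], "dr": [0, 0, 0]},
    {"dp": [0, 0, -11], "dr": [0, 0, 0]},
    {"dp": [0, 0, -20], "dr": [0, 0, 0]},
    {"dp": [0, 0, -30], "dr": [0, 0, 0]},
    {"dp": [0, 0, -40], "dr": [0, 0, 0]},
  ],
)

```text
clock: 5.55
ee_pos: [0.5177, -0.2845, 0.1424]
ee_rot: [2.703, 1.6, 0.0]
force: [0.4, 0.0, -5.9]
finger_gap: 0.0225
```

Emit:
jog_arm(
  deltas=[
    {"dp": [0, 0, -10], "dr": [0, 0, 0]},
    {"dp": [0, 0, -20], "dr": [0, 0, 0]},
    {"dp": [0, 0, -30], "dr": [0, 0, 0]},
    {"dp": [0, 0, -40], "dr": [0, 0, 0]},
    {"dp": [0, 0, -50], "dr": [0, 0, 0]},
  ],
)

```text
clock: 6.18
ee_pos: [0.5176, -0.2844, 0.192]
ee_rot: [2.704, 1.6, 0.0]
force: [-0.3, 0.4, -6.4]
finger_gap: 0.0226
```

Emit:
jog_arm(
  deltas=[
    {"dp": [0, 0, -10], "dr": [0, 0, 0]},
    {"dp": [0, 0, -20], "dr": [0, 0, 0]},
    {"dp": [0, 0, -29], "dr": [0, 0, 0]},
    {"dp": [0, 0, -36], "dr": [0, 0, 0]},
    {"dp": [0, 0, -40], "dr": [0, 0, 0]},
  ],
)

```text
clock: 6.8
ee_pos: [0.5177, -0.2845, 0.2319]
ee_rot: [2.703, 1.6, 0.0]
force: [0.2, 0.9, -5.5]
finger_gap: 0.0225
```

Emit:
jog_arm(
  deltas=[
    {"dp": [0, 0, 0], "dr": [0, 0, 0]},
    {"dp": [0, 0, 0], "dr": [0, 0, 0]},
    {"dp": [0, 0, 0], "dr": [0, 0, 0]},
    {"dp": [0, 0, 0], "dr": [0, 0, 0]},
    {"dp": [0, 0, 0], "dr": [0, 0, 0]},
  ],
)

```text
clock: 7.42
ee_pos: [0.5174, -0.2843, 0.2312]
ee_rot: [-2.703, -1.6, 0.0]
force: [-0.1, -0.2, -6.4]
finger_gap: 0.0232
```

Emit:
jog_arm(
  deltas=[
    {"dp": [0, 0, 0], "dr": [0, 0, 0]},
    {"dp": [0, 0, 0], "dr": [0, 0, 0]},
    {"dp": [0, 0, 0], "dr": [0, 0, 0]},
    {"dp": [0, 0, 0], "dr": [0, 0, 0]},
    {"dp": [0, 0, 0], "dr": [0, 0, 0]},
  ],
)

```text
clock: 8.05
ee_pos: [0.5175, -0.2844, 0.2313]
ee_rot: [-2.704, -1.6, 0.0]
force: [0.5, 0.2, -6.7]
finger_gap: 0.0227
```

Emit:
jog_arm(
  deltas=[
    {"dp": [0, 0, 0], "dr": [0, 0, 0]},
    {"dp": [0, 0, 0], "dr": [0, 0, 0]},
    {"dp": [0, 0, 0], "dr": [0, 0, 0]},
    {"dp": [0, 0, 0], "dr": [0, 0, 0]},
    {"dp": [0, 0, 0], "dr": [0, 0, 0]},
  ],
)

```text
clock: 8.68
ee_pos: [0.5175, -0.2844, 0.2313]
ee_rot: [-2.704, -1.6, -0.0]
force: [0.4, -0.4, -6.1]
finger_gap: 0.023
```

Emit:
jog_arm(
  deltas=[
    {"dp": [0, 0, 0], "dr": [0, 0, 0]},
    {"dp": [0, 0, 0], "dr": [0, 0, 0]},
    {"dp": [0, 0, 0], "dr": [0, 0, 0]},
    {"dp": [0, 0, 0], "dr": [0, 0, 0]},
    {"dp": [0, 0, 0], "dr": [0, 0, 0]},
  ],
)

```text
clock: 9.3
ee_pos: [0.5175, -0.2844, 0.2313]
ee_rot: [2.704, 1.6, 0.0]
force: [1.0, 0.1, -6.9]
finger_gap: 0.0226
```

Emit:
jog_arm(
  deltas=[
    {"dp": [0, 0, 0], "dr": [0, 0, 0]},
    {"dp": [0, 0, 0], "dr": [0, 0, 0]},
    {"dp": [0, 0, 0], "dr": [0, 0, 0]},
    {"dp": [0, 0, 0], "dr": [0, 0, 0]},
    {"dp": [0, 0, 0], "dr": [0, 0, 0]},
  ],
)

```text
clock: 9.93
ee_pos: [0.5175, -0.2844, 0.2313]
ee_rot: [-2.704, -1.6, -0.0]
force: [0.4, 1.2, -6.3]
finger_gap: 0.0227
```

```bash
python3 - <<'E'
from cell import sensors, eyes
import cv2,numpy as np
c=eyes.read_camera("wrist")["color"];s=eyes.read_camera("side")["color"]
cv2.imwrite("pics/w4.png",np.hstack([cv2.resize(c,(400,300)),cv2.resize(s,(400,300))])); st=sensors.read_state();print(st["clock"],st["ee_pos"],st["ee_rot"],st["force"],st["moment"],st["finger_gap"])
E
```

```text
10.025 [ 0.51754483 -0.28438048  0.23133232] [2.70355624e+00 1.60004681e+00 1.13429490e-05] [-0.49909218 -0.29628268 -6.7321672 ] [-0.0197084   0.01670485 -0.00682661] 0.02312996939246255
```

View pics/w4.png

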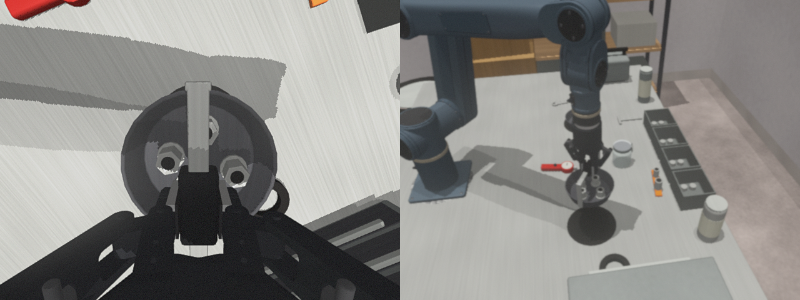

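The bowl is about 150 mm up and level, its mat stayed on the table, and it has held steady for about 3 s. Handing in.

```bash
python3 -c "
from cell import robot
print(robot.close_job())"
```

```text
the job is handed in; nothing more can be done
None
```

I took the four-nut bowl (the right-hand one) by its handle sleeve, raised it straight up about 150 mm, and handed the job in with it still held in the air.

- **Right bowl:** the opening top and side pictures showed four nuts in the right bowl, and the wrist view confirmed it. I counted two in the other bowl.
- **Hold:** it stayed steady for about 3 s before hand-in. The tool height held at 0.231 m and pointed straight down, and the whole job took 10 s on the robot's clock.
- **Grip:** the fingers stayed at a 23 mm gap with a 70 N squeeze, and I saw no slip.
- **Nuts:** the last load reading was 5.5–6.9 N, which fits a bowl with four nuts. In the last wrist picture the visible nuts hadn't shifted, but the gripper hides the fourth one there. I judged it still in place from the load and the side view.
- **Surroundings:** the mat stayed on the table. The things visible in the last side view looked where they were, but I didn't measure them again.

Before closing, the sleeve was about 1.5 mm off centre between the pads. I left that, so the bowl may have shifted slightly on its mat as the fingers closed. None of my checks failed or disagreed.

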